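Hang the unevenly loaded bottle carrier on the weigh arm

ROBOT

A 7-joint arm with a two-finger parallel gripper is mounted at the origin on a cart in front of the work surface, level with it; the furniture and walls round the work are solid. World frame = base frame: x ahead of the robot, y to its left, z up, the work surface at z = 0. Lengths are in m, angles in rad, forces in N, time in s.
With the tool pointing down it reaches from about 0.4 to 0.85 m from the base axis. Payload 4.5 kg.
Tool frame: the origin (TCP) lies midway between the tips of the shut fingers; the grasp point (between the pads) lies 19 mm behind it; z points along the fingers, y is the line along which they close (so a half turn about z gives the same grasp; the last joint's range is limited). The gripper opens to 88 mm and grips with 3 to 60 N. Pads are 18 mm wide; open, the fingers measure 123 mm over their backs; the gripper's body (75 mm by 187 mm) begins 45 mm behind the grasp point.
Start: joints at [-1.189, 0.689, -0.195, 1.565, 0.157, 0.902, -0.215], TCP at [0.213, 0.588, 0.239] pointing down, gripper open.
Joint ranges: [-3.01, 3.01], [-0.46, 2.08], [-1.47, 1.51], [0.13, 2.56], [-1, 4.14], [0.04, 2.09], [-2.66, 2.66]. Speed limits (rad/s): [2.57, 2.57, 3.14, 3.14, 3.14, 3.14, 3.14].

INTERFACE

Orientations are given as a unit quaternion [x, y, z, w].
In Python, from plant import r gives the robot as it stands. The module is installed in compiled form; this text tells all that it offers.
- The arm moves only by the tool step_arm, never from a script. Its argument "series" is a list of rows, each a list of 7 numbers: the shift along the world's x, y, z in mm, then the turn, a rotation vector about the world's x, y, z in rad, then the closure, from 0 (fully open) to 1 (shut). A call has 1 to 20 rows; each row shifts and turns the commanded pose from where the row before left it; what a row does not reach is not made up. A row lasts 1/10 s, in which the tool goes at most 50 mm and 8.59 degrees, less where a joint would pass 70% of its speed; a pose out of reach is approached as far as the arm can. A call is refused whole if a number of a shift passes 50 or a number of a turn 0.15, either way. A call with a gripper value outside its range is refused whole. The fingers move at their own pace and stop on an object; "force" is the grip in N (left out, the last holds). Time passes only in rows, so rows that do not move let the fingers close. It gives the time, the measured TCP pose, the force, the opening and the grip force at its end, in the units of the state.
- r.get_state(): the state, without advancing time (a new reading comes with each control period).
- r.snapshot(name): name is "scene" or "side" or "wrist"; returns (picture, depth): 400x640x3 uint8, blue, green, red; 400x640 float32, m along the optical axis (not along the pixel's ray), 0 where there is no reading.
- r.get_calibration(name): a dict with "intrinsics" (3x3 intrinsics, pixels), "pose" (4x4, takes a point from camera to world coordinates). Camera axes: x right, y up, looking along -z (the intrinsics and any distortion apply to the point x, -y, -z); pixel columns grow to the right and rows downward; lengths in m; the calibration is good to about 2 mm. The wrist camera is an equidistant fisheye: a pixel r from the principal point sees the ray r / f radians off the axis. A picture is of the moment at which its call begins: read the wrist's pose just before it. get_calibration takes no time and is no camera call; for the wrist camera it gives the pose at the moment of the call.
- r.finish_job(): hands the job in; it is judged then, once.
The state is a dict: "clock": time; "q": joint angles; "qd": joint speeds; "joint_torque": joint torques, N m; "tool_pos": TCP position; "eef_rot": TCP orientation; "contact_force": force on the tool from outside, world axes, zero at the start; "moment": the same for the moment, N m; "opening": opening from 0.0 (shut) to 1.0 (fully open); "finger_force": force on a finger pad.
Only numpy, scipy, OpenCV 4.12 (cv2) and the standard library are available. Lean on these libraries where they do the work, as an engineer would, in place of code of your own. Each camera call takes 0.05 s, during which the arm holds its last target. There are 200 camera calls.

TASK

Hang the loaded two-bottle carrier on the weighing stand: take it by its black grip, pass the stand's arm under the toothed top bar and set it down on the arm gently, without overloading the weighing cell, then ease your grip off slowly so that it stays hanging level, still and free. One bottle is fuller than the other, and neither which nor how much can be seen, so find by feel the notch in which it balances; it must not swing or tip, and nothing else on the bench may be disturbed.

Things in the scene. Friction and masses are not known exactly. Their poses are not given: they have to be found in the camera images.
- carrier: Sheet-aluminium two-bottle carrier like a tool tote, 70 x 204 x 191 mm high, 0.20 kg empty. Origin: centre of its underside; z up, y along its length, x across. Starts on the 4 mm glass plate, yaw within 0.3 rad. Tray with bottle wells centred at y = +66 and -66 mm (rims 16 mm high), end plates, and over the bottles a straight steel bar along y, 24 mm wide, z = 137 to 149 mm, black grip on top.
- carrier_grip (a point): Point in the carrier's black rubber grip, at carrier x = 0, y = 0, z = 173 mm. The grip is an upright tab 12 mm thick (carrier x) by 40 mm (carrier y), from z = 149 mm (top of the bar) to 191 mm.
- carrier_rack (a point): Root of the middle notch under the bar, at carrier x = 0, y = 0, z = 137 mm. Seven 90-degree V notches run across the bar (along x), roots 12 mm apart from y = -36 to +36 mm; eight crests reach 6 mm lower. Below it the carrier is open from front to back. Hung by the notch nearest its centre of mass it hangs level; otherwise it tips about 0.8 degrees per mm off, less some friction.
- carrier_wells (a point): Point midway between the two bottle wells, at carrier x = 0, y = 0, z = 4 mm (floor). In each well stands loose a dark closed bottle with a white cap, 57 mm diameter, 107 mm tall. One is fuller (0.16 to 0.40 kg), the other emptier (0.03 to 0.12 kg); they look the same and either may stand at +y or -y, so the centre of mass lies anywhere from 5 to 40 mm off the middle, either way.
- weigh_stand: Weighing stand fixed to the table, yaw within 0.2 rad: grey foot 165 x 130 x 14 mm (stand x = -105 to 60), post at the back, white load-cell head 60 x 56 x 46 mm with its front face at x = 0, z = 156 to 202 mm. Origin on the table below the middle of that face; z up; the weigh arm sticks out along the stand's own -x. At most 12 N is allowed on the arm or stand.
- rod_seat (a point): Point on the weigh arm's axis, 85 mm ahead of the head's face, 179 mm above the table: hang the carrier's bar here, within 20 mm along the arm. Axes as the stand's; free end at -x. The arm is a level round steel rod, 7 mm diameter, with a collar 15 mm in diameter at its free end, 35 to 39 mm ahead of this point. It gives 1 mm for each 4 N of load, 6 mm at most.
- salve_jar: Bystander: low jar with metal lid, 87 mm diameter, 57 mm tall; origin under its centre. Not to be moved.
- weighing_bottle: Bystander: small lidded glass bottle, 37 mm diameter, 48 mm tall; origin under its centre. Not to be moved.
- rubber_stopper: Bystander: rubber stopper, 31 mm diameter, 26 mm tall; origin under its centre. Not to be moved.
- crucible: Bystander: porcelain crucible, 43 mm diameter, 32 mm tall; origin under its centre. Not to be moved.
- awl: Bystander: awl with a black pear handle, 155 mm long, 25 mm high, lying on the table; origin under its middle. Not to be moved.

How it is judged:
By the outcome, as a careful person would: the job done as asked, in the order asked, and still so for the second after the job is handed in, with the robot touching nothing.
It also fails if it takes over 67 s, if anything falls off the work surface, if the arm or the gripper's body presses on something with over 40 N, if the wrist force passes 120 N, or if a joint passes its speed limit or range.

## Working session

There is one attempt and no reset: what is moved stays moved. The work goes in short steps, Python scripts to look and compute and a tool call to move; the robot and the scene stay as the last step left them, time stands still between calls to the robot, and variables do not carry over. Pictures are saved under pics/ and viewed, at most 10 in all, crops included, and the job is handed in when it is done.

Besides the shell and the picture viewer there is one more tool, called after ">>>" as name(argument=value, ...) on one line, values as JSON. step_arm: Moves the arm, as the interface text tells. Its arguments: {"type":"object","properties":{"series":{"type":"array"},"force":{"type":"number"}},"required":["series"]}

```bash
mkdir -p pics; cat > h.py <<'E'
import numpy as np, cv2
from plant import r
def cloud(name):
    c=r.get_calibration(name); im,d=r.snapshot(name)
    K=np.array(c["intrinsics"]);P=np.array(c["pose"])
    v,u=np.mgrid[0:400,0:640]
    if name=="wrist": return im,d,K,P
    X=np.stack([(u-K[0,2])/K[0,0]*d,-(v-K[1,2])/K[1,1]*d,-d],-1)
    W=X@P[:3,:3].T+P[:3,3]; W[d==0]=np.nan
    return im,d,W,c
E
python3 - <<'E'
from h import *
s=r.get_state();print({k:np.round(v,3) for k,v in s.items()})
for n in("scene","side"):
    im,d,W,c=cloud(n);cv2.imwrite(f"pics/{n}0.png",im);np.savez(f"/tmp/{n}0.npz",im=im,d=d,W=W);print(n,c)
E
```

```text
{'clock': np.float64(0.0), 'q': array([-1.189,  0.69 , -0.195,  1.566,  0.157,  0.902, -0.215]), 'qd': array([ 0.   , -0.   ,  0.001, -0.001,  0.   , -0.001,  0.001]), 'joint_torque': array([-0.0000e+00, -5.2758e+01, -1.2670e+00, -1.5343e+01, -5.3000e-02,
        6.0000e-03,  0.0000e+00]), 'tool_pos': array([0.213, 0.587, 0.238]), 'eef_rot': array([ 0.173,  0.985, -0.001, -0.   ]), 'contact_force': array([-0.157,  0.851,  0.185]), 'moment': array([ 0.014, -0.001, -0.002]), 'finger_force': np.float64(0.0), 'opening': np.float64(0.999)}
scene {'intrinsics': array([[369.29857915,   0.        , 322.11262565],
       [  0.        , 369.29857915, 197.85980897],
       [  0.        ,   0.        ,   1.        ]]), 'pose': array([[ 0.8095667 ,  0.33759636, -0.48024   ,  0.0674895 ],
       [-0.58677446,  0.44133915, -0.67890757, -0.67092268],
       [-0.01724801,  0.83141353,  0.5553864 ,  0.68417402],
       [ 0.        ,  0.        ,  0.        ,  1.        ]])}
side {'intrinsics': array([[415.59849245,   0.        , 319.29840277],
       [  0.        , 415.59849245, 195.46103137],
       [  0.        ,   0.        ,   1.        ]]), 'pose': array([[-0.97829154,  0.14379453, -0.14922733,  0.35123256],
       [-0.20629138, -0.6071488 ,  0.76734229,  0.92119973],
       [ 0.01973643,  0.78146879,  0.62363211,  0.8853229 ],
       [ 0.        ,  0.        ,  0.        ,  1.        ]])}
```

View pics/scene0.png

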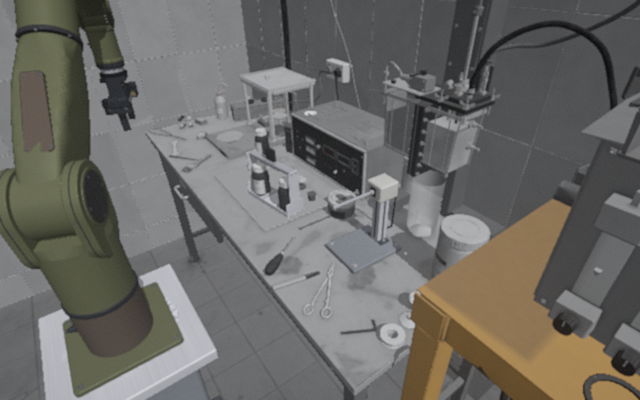

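View pics/side0.png

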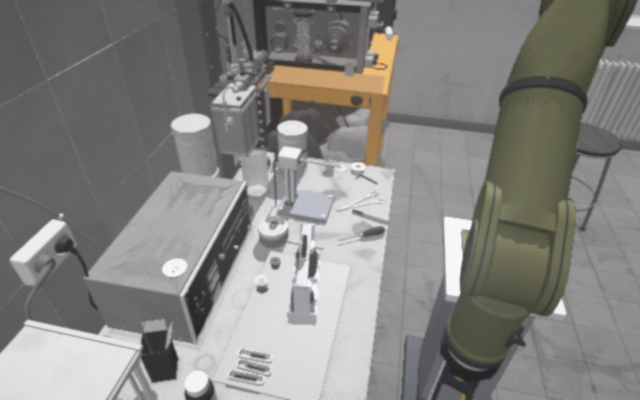

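```bash
python3 - <<'E'
from h import *
out=[]
for n,(u0,u1,v0,v1) in (("scene",(225,425,110,280)),("side",(215,345,140,340))):
    f=np.load(f"/tmp/{n}0.npz");im,W=f["im"],f["W"]
    c=cv2.resize(im[v0:v1,u0:u1],None,fx=3.5 if n=="scene" else 3,fy=3.5 if n=="scene" else 3,interpolation=cv2.INTER_CUBIC)
    cv2.imwrite(f"pics/{n}crop.png",c)
    S=W[v0:v1,u0:u1].reshape(-1,3);B=im[v0:v1,u0:u1].reshape(-1,3).mean(1)
    def st(nm,m):
        p=S[m]
        if len(p): 
            print(n,nm,len(p),np.round(np.median(p,0),3),np.round(np.percentile(p,3,0),3),np.round(np.percentile(p,97,0),3))
            (cx,w,a)=cv2.minAreaRect(p[:,:2].astype(np.float32)*1000);print("   rect",np.round(cx,1),np.round(w,1),round(a,1))
    x,y,z=S.T
    car=(y>0.0)&(x>.3)&(x<.66)
    print('table z',np.nanmedian(z[(z<.02)&(z>-.02)]))
    st("car z>.12",(z>.12)&(z<.21)&(y>-.02)&(x<.66)&(y<.35))
    st("grip z>.165",(z>.16)&(z<.21)&(y>-.02)&(x<.66)&(y<.35)&(B<90))
    st("head top",(z>.19)&(z<.215)&(y<.0)&(y>-.3)&(x<.8))
    st("rod",(z>.165)&(z<.195)&(y<.0)&(y>-.3)&(x<.8))
E
```

```text
table z 0.0031792371291448074
scene car z>.12 649 [0.519 0.222 0.155] [0.493 0.136 0.123] [0.552 0.336 0.196]
   rect [522.5 237.7] [ 39.9 210.1] 9.6
scene grip z>.165 120 [0.518 0.233 0.181] [0.513 0.217 0.161] [0.525 0.254 0.198]
   rect [519.9 237.7] [12.5 44.1] 3.7
scene head top 490 [ 0.652 -0.123  0.204] [ 0.622 -0.145  0.191] [ 0.757 -0.088  0.212]
   rect [ 695.  -117.8] [ 60.  153.9] 81.6
scene rod 516 [ 0.624 -0.129  0.181] [ 0.501 -0.161  0.166] [ 0.747 -0.091  0.194]
   rect [ 634.1 -115.7] [ 65.4 276.2] 80.1
table z 0.0020106535775884504
side car z>.12 847 [0.512 0.272 0.153] [0.487 0.142 0.124] [0.542 0.345 0.194]
   rect [516.6 242.6] [ 37.2 208.3] 9.5
side grip z>.165 43 [0.515 0.261 0.189] [0.51  0.237 0.164] [0.518 0.263 0.196]
   rect [516.7 249.7] [ 7.1 27.6] 13.4
side head top 318 [ 0.651 -0.105  0.201] [ 0.617 -0.131  0.191] [ 0.749 -0.077  0.211]
   rect [ 687.5 -105.7] [ 59.1 144.8] 88.6
side rod 357 [ 0.632 -0.097  0.179] [ 0.501 -0.13   0.166] [ 0.768 -0.077  0.194]
   rect [ 642.4 -104.4] [ 62.4 298.2] 80.9
```

View pics/scenecrop.png

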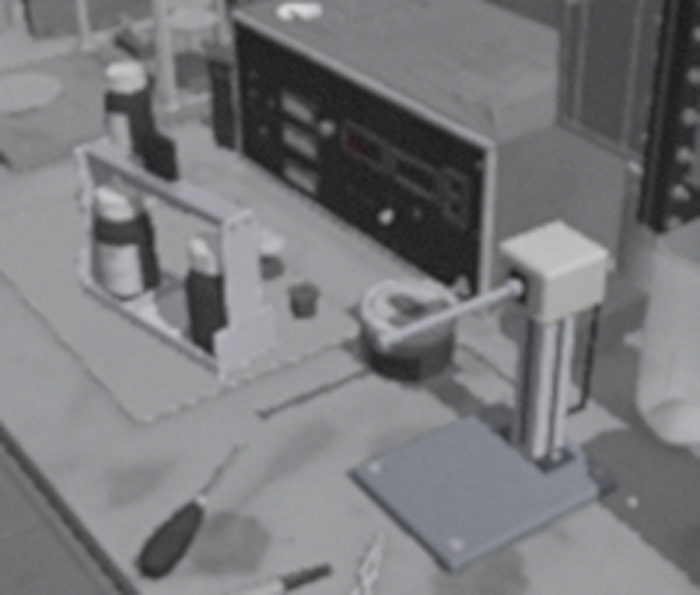

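View pics/sidecrop.png

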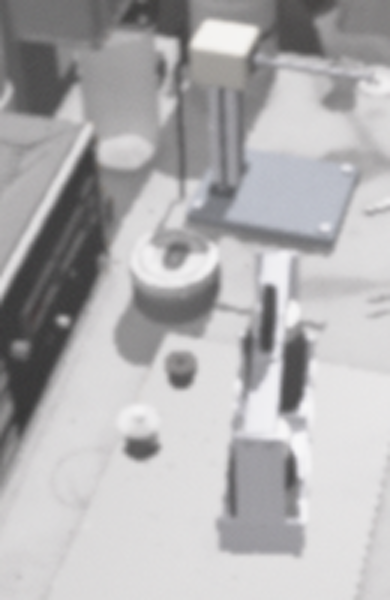

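```bash
python3 - <<'E'
from h import *
def line(p):
    c=np.median(p,0)
    for _ in range(4):
        u,s,vt=np.linalg.svd(p-p.mean(0),full_matrices=False);d=vt[0]*np.sign(vt[0][np.argmax(abs(vt[0]))])
        e=np.linalg.norm((p-p.mean(0))-np.outer((p-p.mean(0))@d,d),axis=1);p=p[e<max(.004,np.percentile(e,90))] if _<3 else p
    t=(p-p.mean(0))@d
    return p.mean(0),d,t.min(),t.max(),len(p)
for n in("scene","side"):
    f=np.load(f"/tmp/{n}0.npz");im,W=f["im"],f["W"]
    x,y,z=W.reshape(-1,3).T;S=W.reshape(-1,3)
    B=im.reshape(-1,3).mean(1)
    m=(z>.165)&(z<.195)&(y<.0)&(y>-.2)&(x<.615)&(x>.45)
    c,d,a,b,k=line(S[m]);print(n,"rod",np.round(c,4),np.round(d,3),"ends",np.round(c+a*d,3),np.round(c+b*d,3),k)
    h=(z>.198)&(z<.212)&(y<.0)&(y>-.2)&(x<.74)&(x>.55);p=S[h];print(" headtop",np.round(cv2.minAreaRect(p[:,:2].astype(np.float32)*1000)[0:3][0],1),[np.round(q,1) for q in cv2.minAreaRect(p[:,:2].astype(np.float32)*1000)[1:]],"xmin/max",np.round(np.percentile(p[:,0],[2,98]),3),np.median(p[:,2]))
    m=(z>.147)&(z<.160)&(y>.1)&(y<.37)&(x>.46)&(x<.58)
    c,d,a,b,k=line(S[m][:,:2]);print(" bar top",np.round(c,4),np.round(d,3),"mid",np.round(c+(a+b)/2*d,4),"len",b-a,"yaw",np.arctan2(-d[0],d[1]))
    print('rect',cv2.minAreaRect(S[m][:,:2].astype(np.float32)*1000))
    m=(z>.045)&(z<.066)&(y>-.12)&(y<.15)&(x>.54)&(x<.72)
    p=S[m].astype(np.float32)
    if len(p): print(" jar",np.round(cv2.minEnclosingCircle(p[:,:2]*1000)[0],1),cv2.minEnclosingCircle(p[:,:2]*1000)[1],np.round(np.percentile(p,[2,98],axis=0),3))
    m=(z>.010)&(z<.02)&(y>-.25)&(y<-.0)&(x>.4)&(x<.8);p=S[m].astype(np.float32)
    print(" foot",cv2.minAreaRect(p[:,:2]*1000))
E
```

```text
scene rod [ 0.5539 -0.1079  0.1831] [ 0.999 -0.041 -0.007] ends [ 0.496 -0.106  0.183] [ 0.612 -0.11   0.183] 112
 headtop [ 681.1 -115.8] [array([ 60. , 124.8]), np.float64(81.6)] xmin/max [0.622 0.736] 0.20400381899224213
 bar top [0.5167 0.2259] [-0.173  0.985] mid [0.5152 0.2348] len 0.20692849853539833 yaw 0.17415682238205746
rect ((522.7633056640625, 236.1109619140625), (39.934593200683594, 206.92849731445312), 9.586584091186523)
 jar [623.   14.5] 150.4855499267578 [[ 0.547 -0.114  0.046]
 [ 0.702  0.142  0.064]]
 foot ((598.3238525390625, -97.34049224853516), (159.60313415527344, 409.1378479003906), 85.10873413085938)
side rod [ 0.5502 -0.101   0.1804] [ 0.999 -0.054 -0.   ] ends [ 0.492 -0.098  0.18 ] [ 0.613 -0.104  0.18 ] 74
 headtop [ 677.7 -108. ] [array([ 56., 125.]), np.float64(84.8)] xmin/max [0.618 0.736] 0.20164023476221182
 bar top [0.5101 0.2631] [-0.135  0.991] mid [0.5128 0.2432] len 0.20589545199848752 yaw 0.13506860206441784
rect ((516.451171875, 242.5169677734375), (36.47815704345703, 208.1844482421875), 9.522153854370117)
 jar [630.9  20.9] 145.20333862304688 [[ 0.613 -0.103  0.046]
 [ 0.695  0.111  0.064]]
 foot ((598.8916625976562, -100.45661926269531), (391.79461669921875, 147.85316467285156), 5.419454097747803)
```

The pictures show the carrier at about (270,185) in scene and (303,285) in side. The stand's rod runs from the head at (375,190) to (335,205) in scene, with the jar behind it. Measured positions:

| Item | Position (m) | Yaw (rad) |
|---|---|---|
| Carrier centre | (0.519, 0.240) | about 0.167 |
| Rod seat | (0.533, -0.104, 0.18) | about -0.05 |

Moving above the grip now.

>>> step_arm(series=[[22,-25,2,0,0,-0.075,0],[22,-25,2,0,0,-0.075,0],[22,-25,2,0,0,-0.075,0],[22,-25,2,0,0,-0.075,0],[22,-25,2,0,0,-0.075,0],[22,-25,2,0,0,-0.075,0],[22,-25,2,0,0,-0.075,0],[22,-25,2,0,0,-0.075,0],[22,-25,2,0,0,-0.075,0],[22,-25,2,0,0,-0.075,0],[22,-25,2,0,0,-0.075,0],[22,-25,2,0,0,-0.075,0],[22,-25,2,0,0,-0.075,0],[22,-25,2,0,0,-0.075,0],[0,0,0,0,0,0,0],[0,0,0,0,0,0,0]])

```text
clock: 1.7
tool_pos: [0.521, 0.237, 0.2664]
eef_rot: [0.644, 0.765, -0.0, -0.0]
contact_force: [-0.7, 0.5, -0.6]
opening: 0.999
finger_force: 0.0
```

```bash
python3 - <<'E'
from h import *
s=r.get_state();print({k:np.round(v,4) for k,v in s.items()})
im,d,K,P=cloud("wrist");cv2.imwrite("pics/w1.png",im);np.savez("/tmp/w1.npz",im=im,d=d,K=K,P=P);print(K,P)
E
```

```text
{'clock': np.float64(1.7), 'q': array([-0.5474,  0.5833,  0.0668,  1.7027, -0.0488,  0.858 , -0.2877]), 'qd': array([-0.0287, -0.004 , -0.0365,  0.0096, -0.0051, -0.0004,  0.0012]), 'joint_torque': array([ 1.79980e+00, -4.73538e+01,  2.80560e+00, -1.51727e+01,
        1.04700e-01, -2.59000e-02, -5.40000e-03]), 'tool_pos': array([0.521 , 0.237 , 0.2664]), 'eef_rot': array([ 6.438e-01,  7.652e-01, -3.000e-04, -2.000e-04]), 'contact_force': array([-0.6947,  0.4639, -0.5976]), 'moment': array([-0.0904,  0.0384,  0.0175]), 'finger_force': np.float64(0.0), 'opening': np.float64(0.9992)}
[[309.70691629   0.         324.85390871]
 [  0.         309.70691629 201.80052173]
 [  0.           0.           1.        ]] [[ 0.9852154  -0.16512533 -0.04565355  0.50865333]
 [ 0.17131299  0.94710067  0.27138935  0.30662693]
 [-0.00157474 -0.27519801  0.96138628  0.41223747]
 [ 0.          0.          0.          1.        ]]
```

View pics/w1.png

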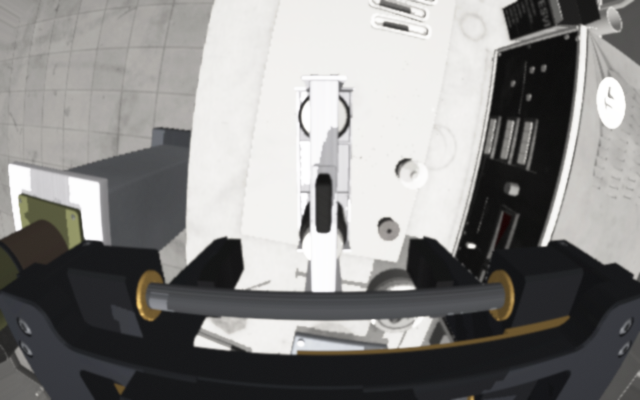

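The wrist view shows the black grip at about (323,202). The bar runs from (322,80) to (323,290), almost parallel to the picture's columns.

```bash
cat >> h.py <<'E'
def wray(u,v,K,P):
    x=(np.asarray(u,float)-K[0,2])/K[0,0];y=(np.asarray(v,float)-K[1,2])/K[1,1];t=np.hypot(x,y)+1e-12
    D=np.stack([x/t*np.sin(t),-y/t*np.sin(t),-np.cos(t)],-1)
    return D@P[:3,:3].T
def wplane(u,v,K,P,z):
    D=wray(u,v,K,P);return P[:3,3]+D*((z-P[2,3])/D[...,2])[...,None]
E
python3 - <<'E'
from h import *
f=np.load("/tmp/w1.npz");im,d,K,P=[f[k] for k in("im","d","K","P")]
g=im.mean(2)
m=np.zeros((400,640),np.uint8);m[165:240,305:342]=(g[165:240,305:342]<70)
n,l,st,c=cv2.connectedComponentsWithStats(m);i=1+np.argmax(st[1:,4]);print(st[i],c[i])
v,u=np.nonzero(l==i)
v0,u0=np.mgrid[0:400,0:640]
D=wray(u0,v0,K,P);ax=-P[:3,2];W=P[:3,3]+D*(d/(D@ax))[...,None]
p=W[v,u];p=p[d[v,u]>0];print("grip depth z pct",np.round(np.percentile(p[:,2],[5,50,95]),4))
t=p[p[:,2]>.186];print("top pts",len(t),np.round(t.mean(0),4),cv2.minAreaRect(t[:,:2].astype(np.float32)*1000))
q=wplane(u,v,K,P,.195)[:,:2].astype(np.float32)*1000;print("all@.195",cv2.minAreaRect(q))
# bar rows: bright in white bar -> by depth height
b=(W[...,2]>.145)&(W[...,2]<.160)&(abs(W[...,0]-.52)<.05)&(abs(W[...,1]-.24)<.13)&(d>0)
bp=W[b];print("bar",len(bp),cv2.minAreaRect(bp[:,:2].astype(np.float32)*1000),np.median(bp[:,2]))
for lo in np.arange(.15,.33,.03):
    s=bp[(bp[:,1]>lo)&(bp[:,1]<lo+.03)]
    if len(s)>5: print(round(lo+.015,3),np.round(np.percentile(s[:,0],[3,97]),4),np.round(s[:,0].mean(),4))
E
```

```text
[316 174  15  58 767] [323.25684485 202.08996089]
grip depth z pct [0.1728 0.1945 0.1958]
top pts 682 [0.5182 0.2424 0.1944] ((518.4949340820312, 241.0056915283203), (10.257824897766113, 37.78335952758789), 10.24224853515625)
all@.195 ((517.8955688476562, 243.99008178710938), (10.088499069213867, 43.485660552978516), 10.10986614227295)
bar 4961 ((517.92236328125, 241.3318634033203), (37.866371154785156, 203.30227661132812), 9.338946342468262) 0.15288322039586738
0.165 [0.5193 0.5431] 0.531
0.195 [0.5144 0.5377] 0.5263
0.225 [0.5088 0.5338] 0.5233
0.255 [0.5027 0.5286] 0.5149
0.285 [0.4991 0.5228] 0.5109
0.315 [0.4941 0.5181] 0.5059
0.345 [0.4856 0.5181] 0.5025
```

>>> step_arm(series=[[-3,4,-15,0,0,-0.005,0],[0,0,-25,0,0,0,0],[0,0,-25,0,0,0,0],[0,0,-25,0,0,0,0],[0,0,-12,0,0,0,0],[0,0,-6,0,0,0,0],[0,0,0,0,0,0,0],[0,0,0,0,0,0,0]])

```text
clock: 2.55
tool_pos: [0.5185, 0.2422, 0.1596]
eef_rot: [0.645, 0.764, 0.001, 0.0]
contact_force: [-1.0, 0.3, 1.0]
opening: 0.999
finger_force: 0.0
```

```bash
cat > m.py <<'E'
from h import *
def avg(n=8):
    A=[]
    for _ in range(n):
        r.snapshot("wrist");s=r.get_state();A.append(np.r_[s["contact_force"],s["moment"],s["tool_pos"]])
    A=np.array(A);s=r.get_state();b=s["eef_rot"]
    print("t",round(float(s["clock"]),2),"F",A.mean(0)[:3].round(2),"M",A.mean(0)[3:6].round(3),"sd",A.std(0)[:6].round(2),"pos",A.mean(0)[6:].round(4),"q",np.round(b,4),"open",round(float(s["opening"]),3),"ff",round(float(s["finger_force"]),1));return A
if __name__=="__main__": avg()
E
python3 m.py
```

```text
t 2.95 F [-0.11 -0.19  0.37] M [-0.071  0.045  0.001] sd [0.28 0.47 0.41 0.03 0.04 0.03] pos [0.5184 0.2418 0.1595] q [6.453e-01 7.639e-01 2.000e-04 1.000e-04] open 1.002 ff 0.0
```

>>> step_arm(series=[[0,0,0,0,0,0,0.6],[0,0,0,0,0,0,0.8],[0,0,0,0,0,0,1],[0,0,0,0,0,0,1],[0,0,0,0,0,0,1],[0,0,0,0,0,0,1],[0,0,0,0,0,0,1],[0,0,0,0,0,0,1]], force=55)

```text
clock: 3.75
tool_pos: [0.518, 0.2416, 0.1587]
eef_rot: [0.645, 0.764, 0.0, 0.0]
contact_force: [0.3, -0.3, -0.0]
opening: 0.296
finger_force: 0.0
```

```bash
python3 m.py
```

```text
t 4.15 F [ 0.6   0.41 -1.17] M [-0.025 -0.078  0.018] sd [0.78 0.4  0.93 0.08 0.09 0.05] pos [0.5182 0.2417 0.1587] q [6.452e-01 7.640e-01 2.000e-04 1.000e-04] open 0.13 ff 55.0
```

Gripped: an opening of 0.13 is about 11.5 mm, which fits the 12 mm tab. Lifting slowly.

>>> step_arm(series=[[0,0,1,0,0,0,1],[0,0,1,0,0,0,1],[0,0,2,0,0,0,1],[0,0,3,0,0,0,1],[0,0,4,0,0,0,1],[0,0,4,0,0,0,1],[0,0,3,0,0,0,1],[0,0,2,0,0,0,1],[0,0,0,0,0,0,1],[0,0,0,0,0,0,1],[0,0,0,0,0,0,1]])

```text
clock: 5.25
tool_pos: [0.5178, 0.2415, 0.1786]
eef_rot: [0.645, 0.764, -0.0, -0.0]
contact_force: [0.1, 0.1, -5.6]
opening: 0.133
finger_force: 55.0
```

```bash
python3 -c "
import m;m.avg(16)"
```

```text
t 6.05 F [ 0.01  0.03 -6.47] M [ 0.149  0.091 -0.012] sd [0.5  0.44 0.57 0.03 0.03 0.03] pos [0.518  0.2416 0.1787] q [0.6453 0.764  0.     0.    ] open 0.129 ff 55.0
```

```bash
python3 -c "
import m
A=m.avg(30)
"
```

```text
t 7.55 F [ 0.07  0.09 -6.52] M [ 0.139  0.08  -0.004] sd [0.39 0.4  0.45 0.03 0.02 0.03] pos [0.518  0.2416 0.1787] q [0.6453 0.7639 0.     0.    ] open 0.131 ff 55.0
```

Estimate: weight is about 6.7 N and the centre of mass is about -33 mm, so the fuller bottle stands at -y and notch -36 is the candidate. Carrying it to a staging point ahead of the arm's free end.

>>> step_arm(series=[[-1,-3,2,0,0,-0.003,1],[-2,-7,4,0,0,-0.007,1],[-3,-12,5,0,0,-0.011,1],[-4,-17,5,0,0,-0.012,1],[-5,-21,5,0,0,-0.013,1],[-6,-23,5,0,0,-0.013,1],[-6,-24,5,0,0,-0.013,1],[-6,-24,4,0,0,-0.013,1],[-6,-24,3,0,0,-0.013,1],[-6,-24,2,0,0,-0.013,1],[-6,-24,0,0,0,-0.013,1],[-6,-24,0,0,0,-0.013,1],[-6,-24,0,0,0,-0.013,1],[-6,-23,0,0,0,-0.013,1],[-5,-21,0,0,0,-0.013,1],[-4,-17,0,0,0,-0.013,1],[-3,-13,0,0,0,-0.012,1],[-2,-9,0,0,0,-0.011,1],[-2,-6,0,0,0,-0.008,1],[-1,-3,0,0,0,-0.003,1]])

```text
clock: 9.55
tool_pos: [0.4318, -0.1017, 0.2188]
eef_rot: [0.726, 0.687, 0.0, 0.0]
contact_force: [-0.6, 0.3, -6.1]
opening: 0.131
finger_force: 55.0
```

```bash
python3 - <<'E'
import m
from h import *
m.avg(6)
im,d,K,P=cloud("wrist");cv2.imwrite("pics/w2.png",im);np.savez("/tmp/w2.npz",im=im,d=d,K=K,P=P)
for n in("scene","side"):
    i2,d2,W,c=cloud(n);np.savez(f"/tmp/{n}2.npz",im=i2,d=d2,W=W);cv2.imwrite(f"pics/{n}2.png",cv2.resize(i2[100:280,230:470],None,fx=3.3,fy=3.3) if n=="scene" else i2)
E
```

```text
t 9.85 F [-0.48 -0.4  -6.21] M [ 0.124  0.081 -0.016] sd [0.51 0.5  0.44 0.08 0.04 0.01] pos [ 0.4321 -0.101   0.2187] q [ 7.258e-01  6.879e-01  2.000e-04 -1.000e-04] open 0.133 ff 55.0
```

View pics/w2.png

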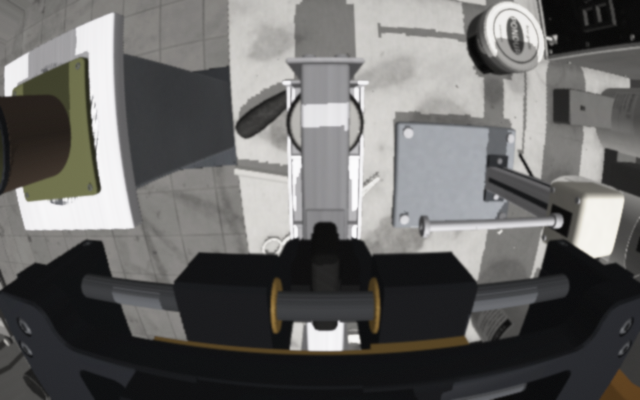

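View pics/scene2.png

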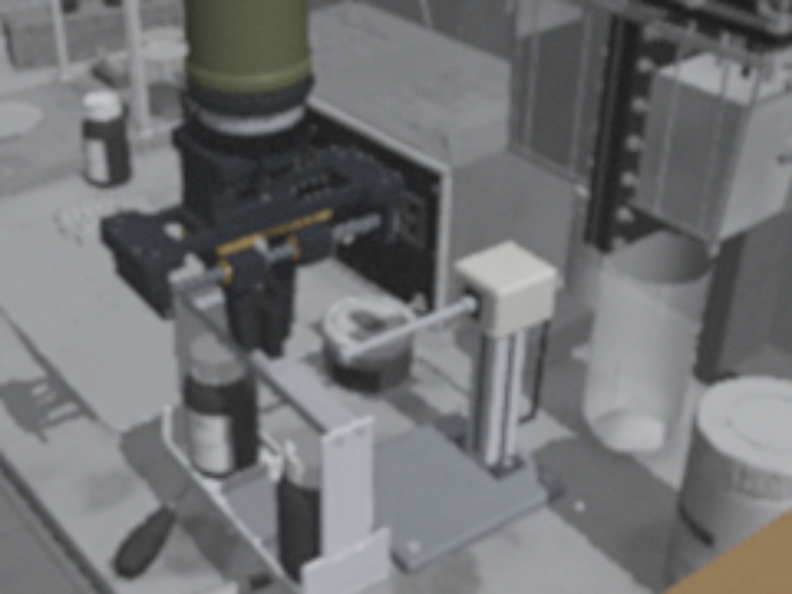

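The wrist view shows the arm's collar at (424,226) and its rod running to (560,220). The carrier bar hangs at columns 302-348. Now measuring the rod and the bar's tilt.

```bash
python3 - <<'E'
from h import *
f=np.load("/tmp/w2.npz");im,d,K,P=[f[k] for k in("im","d","K","P")]
v0,u0=np.mgrid[0:400,0:640]
D=wray(u0,v0,K,P);W=P[:3,3]+D*(d/(D@-P[:3,2]))[...,None]
z=W[...,2]
rod=(z>.16)&(z<.2)&(d>0)&(u0>412)&(u0<560)&(v0>200)&(v0<245)
v,u=np.nonzero(rod);print("rod z top",np.round(np.percentile(z[rod],[5,50,95]),4),u.min(),u.max())
c=[];w=[]
for uu in range(432,545):
    vv=v[u==uu]
    if len(vv)>3: c.append((uu,(vv.min()+vv.max())/2));w.append(len(vv))
c=np.array(c);p=wplane(c[:,0],c[:,1],K,P,.179)[:,:2]
k=np.polyfit(p[:,0],p[:,1],1);e=p[:,1]-np.polyval(k,p[:,0]);print("rod slope",k[0],"y at .533",np.polyval(k,.533),"rms",e.std(),"thick px",np.median(w))
col=wplane(np.array([u.min(),u.min()+9.]),np.array([226,226.]),K,P,.179);print("collar ends",col.round(4))
q=W[rod];ns=q[:,2]>.175;print("depth pts rod xy x pct",np.round(np.percentile(q[:,0],[0,1,99]),4))
x,y=W[...,0],W[...,1]
head=(z>.195)&(z<.21)&(d>0)&(x>.55);print("head top x min",np.percentile(x[head],[1,50]),"y",np.percentile(y[head],[1,99]),np.median(z[head]))
bar=(d>0)&(abs(x-.435)<.03)&(y>-.07)&(y<.0)&(z>.19)&(z<.235)
b=W[bar];A=np.c_[b[:,:2],np.ones(len(b))];s=np.linalg.lstsq(A,b[:,2],rcond=None)[0];print("bar plane slope x,y",s[:2].round(4),"z at (.432,-.101)",s@[.432,-.101,1],len(b))
for lo in np.arange(-.07,0,.014):
    t=b[(b[:,1]>lo)&(b[:,1]<lo+.014)]
    if len(t):print(round(lo+.007,3),np.percentile(t[:,0],[2,98]).round(4),np.median(t[:,2]).round(4))
E
```

```text
rod z top [0.1648 0.1813 0.1843] 419 559
rod slope -0.05299849153913603 y at .533 -0.10479214249906124 rms 0.001187433050925722 thick px 10.0
collar ends [[ 0.4939 -0.1031  0.179 ]
 [ 0.5003 -0.1036  0.179 ]]
depth pts rod xy x pct [0.4939 0.495  0.6201]
head top x min [0.61842349 0.64430445] y [-0.47748325 -0.08127129] 0.20145203274629936
bar plane slope x,y [-0.0014 -0.0131] z at (.432,-.101) 0.21394390162751972 7055
-0.063 [0.4225 0.4453] 0.2131
-0.049 [0.423  0.4461] 0.2132
-0.035 [0.4239 0.4467] 0.2134
-0.021 [0.4243 0.4475] 0.2134
-0.007 [0.4198 0.4541] 0.2133
```

Bar and rod are square to each other (both about -0.052 rad), the bar is level, and the base sits at 64 mm. Going in along the rod, then lowering 6 mm and shifting to the -36 notch.

>>> step_arm(series=[[3,0,0,0,0,0,1],[6,0,0,0,0,0,1],[10,-1,0,0,0,0,1],[12,0,0,0,0,0,1],[14,-1,0,0,0,0,1],[14,-1,0,0,0,0,1],[14,-1,0,0,0,0,1],[12,-1,0,0,0,0,1],[9,0,0,0,0,0,1],[5,0,0,0,0,0,1],[3,0,-3,0,0,0,1],[1,2,-3,0,0,0,1],[0,4,-1,0,0,0,1],[0,6,0,0,0,0,1],[0,7,0,0,0,0,1],[0,7,0,0,0,0,1],[0,6,0,0,0,0,1],[0,3,0,0,0,0,1],[0,1,0,0,0,0,1],[0,0,0,0,0,0,1]])

```text
clock: 12.0
tool_pos: [0.535, -0.0704, 0.2118]
eef_rot: [0.726, 0.687, 0.0, 0.0]
contact_force: [-0.5, 0.5, -6.2]
opening: 0.129
finger_force: 55.0
```

```bash
python3 -c "
import m;m.avg(16)"
```

```text
t 12.8 F [ 0.11  0.14 -6.53] M [ 0.135  0.057 -0.007] sd [0.54 0.25 0.37 0.03 0.03 0.02] pos [ 0.535  -0.0706  0.2117] q [0.7263 0.6874 0.     0.    ] open 0.132 ff 55.0
```

>>> step_arm(series=[[0,1,-1,0,0,0,1],[0,1,-2,0,0,0,1],[0,0,-2,0,0,0,1],[0,0,-1,0,0,0,1],[0,0,-1,0,0,0,1],[0,0,-0.5,0,0,0,1],[0,0,0,0,0,0,1]])

```text
clock: 13.5
tool_pos: [0.535, -0.0684, 0.2042]
eef_rot: [0.726, 0.687, -0.0, -0.0]
contact_force: [-0.0, -0.4, -6.4]
opening: 0.133
finger_force: 55.0
```

```bash
python3 -c "
import m;m.avg(6)"
```

```text
t 13.8 F [-0.03  0.03 -6.6 ] M [0.173 0.057 0.002] sd [0.42 0.75 0.51 0.02 0.03 0.01] pos [ 0.535  -0.0684  0.2043] q [7.263e-01 6.874e-01 1.000e-04 1.000e-04] open 0.135 ff 55.0
```

>>> step_arm(series=[[0,0,-0.5,0,0,0,1],[0,0,-0.5,0,0,0,1],[0,0,-0.5,0,0,0,1],[0,0,-0.5,0,0,0,1],[0,0,-0.5,0,0,0,1],[0,0,0,0,0,0,1]])

```text
clock: 14.4
tool_pos: [0.5352, -0.0681, 0.202]
eef_rot: [0.726, 0.688, 0.0, 0.0]
contact_force: [-0.7, 1.7, -2.3]
opening: 0.133
finger_force: 55.0
```

```bash
python3 -c "
import m;m.avg(6)"
```

```text
t 14.7 F [-0.41  1.94 -1.97] M [ 0.427  0.157 -0.002] sd [0.52 0.31 0.47 0.04 0.03 0.03] pos [ 0.5352 -0.0681  0.2019] q [7.262e-01 6.875e-01 3.000e-04 1.000e-04] open 0.132 ff 55.0
```

Seated on one flank: Fy is +1.9 N and the rod carries about 4.6 N. The moment evidently refers to a point well above the TCP. Moving +y to take out the side force.

>>> step_arm(series=[[0,0.3,0,0,0,0,1],[0,0.3,0,0,0,0,1],[0,0.3,0,0,0,0,1],[0,0,0,0,0,0,1]])

```text
clock: 15.1
tool_pos: [0.5351, -0.0676, 0.2017]
eef_rot: [0.726, 0.687, 0.0, 0.0]
contact_force: [-0.4, 1.0, -3.3]
opening: 0.125
finger_force: 55.0
```

```bash
python3 -c "
import m;m.avg(6)"
```

```text
t 15.4 F [ 0.6   0.89 -3.15] M [ 0.269 -0.044  0.02 ] sd [0.34 0.42 0.3  0.04 0.03 0.03] pos [ 0.5351 -0.0676  0.2017] q [7.263e-01 6.874e-01 1.000e-04 2.000e-04] open 0.13 ff 55.0
```

>>> step_arm(series=[[0,0.4,0,0,0,0,1],[0,0.4,0,0,0,0,1],[0,0,0,0,0,0,1],[0,0,0,0,0,0,1]])

```text
clock: 15.8
tool_pos: [0.5348, -0.0668, 0.2016]
eef_rot: [0.726, 0.687, -0.0, -0.0]
contact_force: [-0.8, 0.6, -6.1]
opening: 0.134
finger_force: 55.0
```

```bash
python3 -c "
import m;m.avg(8)"
```

```text
t 16.2 F [ 0.    0.38 -5.45] M [0.192 0.006 0.003] sd [0.67 0.51 0.45 0.04 0.03 0.03] pos [ 0.5348 -0.0668  0.2016] q [ 7.263e-01  6.874e-01 -2.000e-04 -1.000e-04] open 0.131 ff 55.0
```

>>> step_arm(series=[[0,0.4,0,0,0,0,1],[0,0,-0.4,0,0,0,1],[0,0,-0.4,0,0,0,1],[0,0,-0.4,0,0,0,1],[0,0,0,0,0,0,1],[0,0,0,0,0,0,1]])

```text
clock: 16.8
tool_pos: [0.5349, -0.0665, 0.2007]
eef_rot: [0.726, 0.687, -0.0, 0.0]
contact_force: [-0.7, -1.3, -2.5]
opening: 0.133
finger_force: 55.0
```

```bash
python3 -c "
import m;m.avg(8)"
```

```text
t 17.2 F [-0.95 -1.15 -2.63] M [-0.262  0.299  0.013] sd [0.25 0.51 0.46 0.03 0.03 0.02] pos [ 0.5349 -0.0665  0.2006] q [ 7.263e-01  6.874e-01 -1.000e-04  1.000e-04] open 0.129 ff 55.0
```

>>> step_arm(series=[[-0.3,-0.3,0,0,0,0,1],[-0.2,-0.1,0,0,0,0,1],[0,0,-0.3,0,0,0,1],[0,0,-0.3,0,0,0,1],[0,0,0,0,0,0,1],[0,0,0,0,0,0,1]])

```text
clock: 17.8
tool_pos: [0.5348, -0.0665, 0.2001]
eef_rot: [0.726, 0.688, 0.0, 0.0]
contact_force: [0.0, -0.3, -2.1]
opening: 0.131
finger_force: 55.0
```

```bash
python3 -c "
import m;m.avg(8)"
```

```text
t 18.2 F [ 0.26  0.18 -0.75] M [-0.04   0.055  0.003] sd [0.32 0.44 0.28 0.02 0.04 0.03] pos [ 0.5348 -0.0665  0.2001] q [7.262e-01 6.875e-01 3.000e-04 2.000e-04] open 0.128 ff 55.0
```

```bash
cat > t.py <<'E'
import m
from h import *
def tilt():
    f=r.get_state()["tool_pos"];im,d,K,P=cloud("wrist")
    v0,u0=np.mgrid[0:400,0:640];D=wray(u0,v0,K,P);W=P[:3,3]+D*(d/(D@-P[:3,2]))[...,None]
    dx,dy=W[...,0]-f[0],W[...,1]-f[1];c=dx-.052*dy
    ok=(d>0)&(abs(c)<.009)&(dy>.03)&(dy<.09)&(abs(W[...,2]-f[2]+.006)<.012)
    p=W[ok];y=dy[ok];b=np.arange(.03,.09,.006);zs=[np.median(p[(y>=q)&(y<q+.006),2]) for q in b if ((y>=q)&(y<q+.006)).sum()>10]
    ys=[q+.003 for q in b if ((y>=q)&(y<q+.006)).sum()>10]
    k=np.polyfit(ys,zs,1);ctr=[];
    print("tilt deg",np.degrees(k[0]).round(2),"z-tcp@60",round((np.polyval(k,.06)-f[2])*1000,2),len(ys))
if __name__=="__main__": m.avg(4);tilt();tilt()
E
python3 t.py
```

```text
t 18.4 F [ 0.2   0.96 -0.58] M [ 0.06  -0.029  0.015] sd [0.49 0.71 0.56 0.02 0.03 0.03] pos [ 0.5348 -0.0665  0.2   ] q [7.262e-01 6.875e-01 3.000e-04 1.000e-04] open 0.132 ff 55.0
tilt deg 0.04 z-tcp@60 -5.7 10
tilt deg -0.03 z-tcp@60 -5.71 10
```

>>> step_arm(series=[[0,0,-0.3,0,0,0,1],[0,0,0,0,0,0,1],[0,0,0,0,0,0,1],[0,0,0,0,0,0,1]], force=30)

```text
clock: 18.9
tool_pos: [0.5347, -0.0666, 0.1997]
eef_rot: [0.726, 0.687, 0.0, 0.0]
contact_force: [0.0, 1.6, 0.4]
opening: 0.131
finger_force: 30.0
```

```bash
python3 t.py
```

```text
t 19.1 F [1.18 1.54 0.45] M [ 0.162 -0.153  0.034] sd [0.39 0.32 0.18 0.03 0.03 0.02] pos [ 0.5347 -0.0666  0.1997] q [7.262e-01 6.875e-01 2.000e-04 1.000e-04] open 0.131 ff 30.0
tilt deg 0.04 z-tcp@60 -5.74 10
tilt deg -0.03 z-tcp@60 -5.73 10
```

>>> step_arm(series=[[0.2,0.3,0,0,0,0,1],[0.2,0.3,0,0,0,0,1],[0,0,0,0,0,0,1],[0,0,0,0,0,0,1],[0,0,0,0,0,0,1]])

```text
clock: 19.7
tool_pos: [0.5348, -0.0665, 0.1996]
eef_rot: [0.726, 0.687, -0.0, 0.0]
contact_force: [0.8, -0.8, 0.4]
opening: 0.134
finger_force: 30.0
```

```bash
python3 t.py
```

```text
t 19.9 F [ 0.56 -0.65  0.71] M [-0.278 -0.045  0.02 ] sd [0.36 0.49 0.47 0.03 0.02 0.02] pos [ 0.5348 -0.0664  0.1996] q [ 7.264e-01  6.873e-01 -2.000e-04  1.000e-04] open 0.13 ff 30.0
tilt deg -0.21 z-tcp@60 -5.9 10
tilt deg -0.2 z-tcp@60 -5.89 10
```

>>> step_arm(series=[[0.1,-0.2,0,0,0,0,1],[0,0,0.1,0,0,0,1],[0,0,0,0,0,0,1],[0,0,0,0,0,0,1]], force=15)

```text
clock: 20.4
tool_pos: [0.5348, -0.0664, 0.1997]
eef_rot: [0.726, 0.687, -0.0, -0.0]
contact_force: [-0.5, -1.2, -0.2]
opening: 0.137
finger_force: 15.0
```

```bash
python3 t.py
```

```text
t 20.6 F [-0.3  -1.3  -0.21] M [-0.398  0.157 -0.001] sd [0.19 0.51 0.53 0.   0.01 0.05] pos [ 0.5348 -0.0664  0.1997] q [ 7.263e-01  6.874e-01 -1.000e-04 -1.000e-04] open 0.134 ff 15.0
tilt deg -0.14 z-tcp@60 -5.91 10
tilt deg -0.08 z-tcp@60 -5.9 10
```

>>> step_arm(series=[[0,-0.3,0,0,0,0,1],[0,0,0,0,0,0,1],[0,0,0,0,0,0,1],[0,0,0,0,0,0,1]], force=8)

```text
clock: 21.1
tool_pos: [0.5348, -0.0664, 0.1997]
eef_rot: [0.726, 0.687, -0.0, -0.0]
contact_force: [-0.2, -0.8, -0.1]
opening: 0.134
finger_force: 8.0
```

```bash
python3 t.py
```

```text
t 21.3 F [-0.78 -0.6   0.4 ] M [-0.173  0.237 -0.017] sd [0.42 0.83 0.59 0.03 0.02 0.03] pos [ 0.5349 -0.0665  0.1997] q [ 7.263e-01  6.874e-01 -0.000e+00 -2.000e-04] open 0.134 ff 8.0
tilt deg -0.03 z-tcp@60 -5.83 10
tilt deg -0.19 z-tcp@60 -5.86 10
```

>>> step_arm(series=[[-0.1,-0.1,0,0,0,0,1],[0,0,0,0,0,0,1],[0,0,0,0,0,0,1],[0,0,0,0,0,0,1]], force=4)

```text
clock: 21.8
tool_pos: [0.5348, -0.0665, 0.1997]
eef_rot: [0.726, 0.687, 0.0, -0.0]
contact_force: [-1.1, 0.8, 0.5]
opening: 0.134
finger_force: 4.0
```

```bash
python3 t.py
```

```text
t 22.0 F [-0.84  0.73  0.26] M [0.061 0.298 0.009] sd [0.29 0.37 0.58 0.03 0.02 0.02] pos [ 0.5349 -0.0665  0.1997] q [ 7.262e-01  6.875e-01  1.000e-04 -1.000e-04] open 0.138 ff 4.0
tilt deg -0.09 z-tcp@60 -5.85 10
tilt deg -0.1 z-tcp@60 -5.83 10
```

>>> step_arm(series=[[-0.3,0.1,0,0,0,0,1],[0,0,0,0,0,0,1],[0,0,0,0,0,0,1]], force=3)

```text
clock: 22.4
tool_pos: [0.5348, -0.0665, 0.1998]
eef_rot: [0.726, 0.687, 0.0, 0.0]
contact_force: [-0.4, 1.4, -1.1]
opening: 0.14
finger_force: 3.0
```

>>> step_arm(series=[[0,0,0,0,0,0,0.869],[0,0,0,0,0,0,0.867]])

```text
clock: 22.6
tool_pos: [0.5348, -0.0665, 0.1998]
eef_rot: [0.726, 0.687, 0.0, 0.0]
contact_force: [-0.3, -0.0, -0.5]
opening: 0.132
finger_force: 3.0
```

```bash
python3 t.py
```

```text
t 22.8 F [-0.01  1.21 -0.23] M [0.165 0.109 0.019] sd [0.24 0.32 0.39 0.04 0.04 0.01] pos [ 0.5348 -0.0665  0.1998] q [7.262e-01 6.875e-01 2.000e-04 1.000e-04] open 0.135 ff 3.0
tilt deg -0.07 z-tcp@60 -5.82 10
tilt deg -0.12 z-tcp@60 -5.84 10
```

>>> step_arm(series=[[0,0.2,0,0,0,0,0.867],[0,0.1,0,0,0,0,0.866],[0,0,0,0,0,0,0.865],[0,0,0,0,0,0,0.864]])

```text
clock: 23.3
tool_pos: [0.5347, -0.0664, 0.1998]
eef_rot: [0.726, 0.687, 0.0, 0.0]
contact_force: [0.7, 1.3, -0.2]
opening: 0.136
finger_force: 1.6
```

```bash
python3 t.py
```

```text
t 23.5 F [ 0.59  0.68 -0.54] M [-0.026 -0.057  0.018] sd [0.54 0.44 0.34 0.03 0.01 0.04] pos [ 0.5347 -0.0664  0.1998] q [7.263e-01 6.874e-01 0.000e+00 2.000e-04] open 0.138 ff 1.7
tilt deg -0.2 z-tcp@60 -5.97 10
tilt deg -0.18 z-tcp@60 -5.95 10
```

>>> step_arm(series=[[0,0,0,0,0,0,0.8635],[0,0,0,0,0,0,0.863],[0,0,0,0,0,0,0.8625]])

```text
clock: 23.9
tool_pos: [0.5345, -0.0663, 0.1997]
eef_rot: [0.726, 0.687, -0.0, -0.0]
contact_force: [-0.2, 0.2, -1.2]
opening: 0.134
finger_force: 0.4
```

```bash
python3 t.py
```

```text
t 24.1 F [ 0.13  0.17 -0.95] M [-0.011  0.055 -0.003] sd [0.59 0.28 0.55 0.03 0.02 0.03] pos [ 0.5345 -0.0663  0.1997] q [ 7.263e-01  6.874e-01 -0.000e+00 -1.000e-04] open 0.137 ff 0.3
tilt deg -0.59 z-tcp@60 -6.49 10
tilt deg -0.63 z-tcp@60 -6.62 10
```

>>> step_arm(series=[[0,0,0,0,0,0,0.8625],[0,0,0,0,0,0,0.8625]])

```text
clock: 24.4
tool_pos: [0.5345, -0.0663, 0.1997]
eef_rot: [0.726, 0.687, -0.0, -0.0]
contact_force: [0.6, 0.3, -0.6]
opening: 0.138
finger_force: 0.2
```

```bash
python3 t.py
```

```text
t 24.6 F [ 0.22 -0.25 -0.32] M [-0.038  0.098  0.002] sd [0.43 0.54 0.13 0.03 0.03 0.01] pos [ 0.5345 -0.0663  0.1997] q [ 0.7263  0.6874 -0.      0.    ] open 0.14 ff 0.1
tilt deg -1.28 z-tcp@60 -7.81 10
tilt deg -1.31 z-tcp@60 -7.87 10
```

>>> step_arm(series=[[0,0,0,0,0,0,0.8625],[0,0,0,0,0,0,0.8625]])

```text
clock: 24.9
tool_pos: [0.5345, -0.0663, 0.1997]
eef_rot: [0.726, 0.687, -0.0, -0.0]
contact_force: [-0.9, -0.3, 0.3]
opening: 0.135
finger_force: 0.1
```

```bash
python3 t.py
```

```text
t 25.1 F [-0.21  0.42 -0.26] M [-0.031  0.138 -0.002] sd [0.24 0.39 0.29 0.03 0.01 0.02] pos [ 0.5346 -0.0663  0.1997] q [0.7263 0.6874 0.     0.    ] open 0.139 ff 0.1
tilt deg -1.42 z-tcp@60 -8.02 10
tilt deg -1.46 z-tcp@60 -8.04 10
```

>>> step_arm(series=[[0,0,0,0,0,0,0.862]])

```text
clock: 25.3
tool_pos: [0.5346, -0.0663, 0.1998]
eef_rot: [0.726, 0.687, 0.0, 0.0]
contact_force: [-0.2, 0.8, -1.1]
opening: 0.137
finger_force: 0.1
```

```bash
python3 t.py
```

```text
Traceback (most recent call last):
  File "t.py", line 12, in <module>
    if __name__=="__main__": m.avg(4);tilt();tilt()
                             ~~~~~^^^
  File "m.py", line 5, in avg
    r.snapshot("wrist");s=r.get_state();A.append(np.r_[s["contact_force"],s["moment"],s["tool_pos"]])
    ~~~~~~~~~~^^^^^^^^^
ValueError: 200 camera calls are used up
```

Cameras are used up, so the rest goes by feel. The moment residual (about -0.08 N m) and the slow +y drop both say the centre of mass is about 8 mm to the +y side of this notch. Regripping, then lifting, levelling and moving one notch over to -24.

>>> step_arm(series=[[0,0,0,0,0,0,0.864],[0,0,0,0,0,0,0.866],[0,0,0,0,0,0,0.87],[0,0,0,0,0,0,0.9]], force=10)

```text
clock: 25.8
tool_pos: [0.5347, -0.0663, 0.1998]
eef_rot: [0.726, 0.687, 0.0, 0.0]
contact_force: [0.3, 0.3, -0.1]
opening: 0.135
finger_force: 10.0
```

>>> step_arm(series=[[0,0,0,0,0,0,1],[0,0,0,0,0,0,1],[0,0,0,0,0,0,1],[0,0,0.5,0,0,0,1],[0,0,0.5,0,0,0,1],[0,0,0.5,0,0,0,1],[0,0,0.5,0,0,0,1],[0,0,1,0,0,0,1],[0,0,1,0,0,0,1],[0,0,2,0,0,0,1],[0,0,2,0.007,0,0,1],[0,0,2,0.007,0,0,1],[0,-2,0,0.007,0,0,1],[0,-4,0,0.007,0,0,1],[0,-4,0,0,0,0,1],[-0.5,-2,0,0,0,0,1],[0,0,0,0,0,0,1],[0,0,0,0,0,0,1]], force=55)

```text
clock: 27.6
tool_pos: [0.534, -0.0782, 0.2097]
eef_rot: [0.726, 0.687, 0.01, -0.01]
contact_force: [0.3, -0.2, -6.6]
opening: 0.139
finger_force: 55.0
```

```bash
cat > g.py <<'E'
from plant import r;import numpy as np
s=r.get_state();print({k:np.round(s[k],3).tolist() for k in("clock","contact_force","moment","tool_pos","eef_rot","joint_torque","opening","finger_force")})
E
python3 g.py
```

```text
{'clock': 27.6, 'contact_force': [0.305, -0.231, -6.586], 'moment': [0.015, 0.058, -0.02], 'tool_pos': [0.534, -0.078, 0.21], 'eef_rot': [0.726, 0.687, 0.01, -0.01], 'joint_torque': [0.314, -49.666, 1.772, -13.572, -0.004, 0.038, 0.002], 'opening': 0.139, 'finger_force': 54.994}
```

>>> step_arm(series=[[0,-0.8,-1,0,0,0,1],[0,0,-1,0,0,0,1],[0,0,-1,0,0,0,1],[0,0,-1,0,0,0,1],[0,0,-0.5,0,0,0,1],[0,0,-0.5,0,0,0,1],[0,0,0,0,0,0,1]])

```text
clock: 28.3
tool_pos: [0.5341, -0.0791, 0.2047]
eef_rot: [0.726, 0.687, 0.01, -0.01]
contact_force: [0.8, 0.2, -6.2]
opening: 0.132
finger_force: 55.0
```

>>> step_arm(series=[[0,0,-0.5,0,0,0,1],[0,0,-0.5,0,0,0,1],[0,0,-0.5,0,0,0,1],[0,0,0,0,0,0,1]])

```text
clock: 28.7
tool_pos: [0.534, -0.0791, 0.2032]
eef_rot: [0.726, 0.687, 0.01, -0.01]
contact_force: [-0.3, 0.7, -6.7]
opening: 0.13
finger_force: 55.0
```

```bash
python3 g.py
```

```text
{'clock': 28.7, 'contact_force': [-0.281, 0.677, -6.708], 'moment': [0.083, 0.104, 0.054], 'tool_pos': [0.534, -0.079, 0.203], 'eef_rot': [0.726, 0.687, 0.01, -0.01], 'joint_torque': [0.003, -49.887, 1.635, -13.35, -0.014, 0.005, 0.002], 'opening': 0.13, 'finger_force': 54.994}
```

>>> step_arm(series=[[0,0,-0.4,0,0,0,1],[0,0,-0.4,0,0,0,1],[0,0,-0.3,0,0,0,1],[0,0,0,0,0,0,1],[0,0,0,0,0,0,1]])

```text
clock: 29.2
tool_pos: [0.5341, -0.0791, 0.2023]
eef_rot: [0.726, 0.687, 0.01, -0.01]
contact_force: [-0.1, 0.6, -4.7]
opening: 0.129
finger_force: 55.0
```

```bash
python3 g.py
```

```text
{'clock': 29.2, 'contact_force': [-0.093, 0.573, -4.691], 'moment': [0.075, 0.086, -0.01], 'tool_pos': [0.534, -0.079, 0.202], 'eef_rot': [0.726, 0.687, 0.01, -0.01], 'joint_torque': [0.072, -49.08, 1.663, -13.104, 0.002, -0.059, 0.001], 'opening': 0.129, 'finger_force': 54.994}
```

>>> step_arm(series=[[0,0.1,-0.4,0,0,0,1],[0,0,-0.3,0,0,0,1],[0,0,-0.3,0,0,0,1],[0,0,0,0,0,0,1],[0,0,0,0,0,0,1]])

```text
clock: 29.7
tool_pos: [0.5342, -0.079, 0.2014]
eef_rot: [0.726, 0.687, 0.01, -0.01]
contact_force: [-1.0, -0.0, -2.0]
opening: 0.133
finger_force: 55.0
```

```bash
python3 g.py
```

```text
{'clock': 29.7, 'contact_force': [-0.97, -0.012, -2.048], 'moment': [0.111, 0.275, -0.017], 'tool_pos': [0.534, -0.079, 0.201], 'eef_rot': [0.726, 0.687, 0.01, -0.01], 'joint_torque': [0.079, -47.554, 1.59, -12.757, -0.016, -0.238, 0.008], 'opening': 0.133, 'finger_force': 54.995}
```

>>> step_arm(series=[[-0.3,0.2,0,0,0,0,1],[-0.1,0,-0.3,0,0,0,1],[0,0,-0.3,0,0,0,1],[0,0,0,0,0,0,1],[0,0,0,0,0,0,1]])

```text
clock: 30.2
tool_pos: [0.5341, -0.0789, 0.2008]
eef_rot: [0.726, 0.687, 0.01, -0.01]
contact_force: [-0.3, 0.6, 0.5]
opening: 0.128
finger_force: 55.0
```

```bash
python3 g.py
```

```text
{'clock': 30.2, 'contact_force': [-0.269, 0.579, 0.457], 'moment': [-0.109, 0.021, 0.003], 'tool_pos': [0.534, -0.079, 0.201], 'eef_rot': [0.726, 0.687, 0.01, -0.01], 'joint_torque': [-0.067, -46.439, 1.357, -11.726, -0.125, 0.121, -0.019], 'opening': 0.128, 'finger_force': 54.993}
```

>>> step_arm(series=[[0,0,0,0,0,0,1],[0,0,0,0,0,0,1],[0,0,0,0,0,0,1]], force=25)

```text
clock: 30.5
tool_pos: [0.5341, -0.0789, 0.2007]
eef_rot: [0.726, 0.687, 0.01, -0.01]
contact_force: [0.9, -0.8, -0.4]
opening: 0.135
finger_force: 25.0
```

```bash
python3 g.py
```

```text
{'clock': 30.5, 'contact_force': [0.934, -0.77, -0.363], 'moment': [-0.196, -0.123, 0.033], 'tool_pos': [0.534, -0.079, 0.201], 'eef_rot': [0.726, 0.687, 0.01, -0.01], 'joint_torque': [-0.105, -46.248, 1.297, -11.348, -0.16, 0.308, -0.034], 'opening': 0.135, 'finger_force': 24.993}
```

>>> step_arm(series=[[0,0,0,0,0,0,1],[0,0,0,0,0,0,1],[0,0,0,0,0,0,1]], force=12)

```text
clock: 30.8
tool_pos: [0.534, -0.0789, 0.2007]
eef_rot: [0.726, 0.687, 0.01, -0.01]
contact_force: [1.4, -0.5, -0.2]
opening: 0.137
finger_force: 12.0
```

```bash
python3 g.py
```

```text
{'clock': 30.8, 'contact_force': [1.426, -0.513, -0.203], 'moment': [-0.171, -0.253, 0.071], 'tool_pos': [0.534, -0.079, 0.201], 'eef_rot': [0.726, 0.687, 0.01, -0.01], 'joint_torque': [-0.14, -46.103, 1.244, -11.019, -0.189, 0.478, -0.045], 'opening': 0.137, 'finger_force': 11.995}
```

>>> step_arm(series=[[0,0,0,0,0,0,1],[0,0,0,0,0,0,1],[0,0,0,0,0,0,1]], force=6)

```text
clock: 31.1
tool_pos: [0.5339, -0.0789, 0.2006]
eef_rot: [0.726, 0.687, 0.01, -0.01]
contact_force: [1.8, -1.0, 0.2]
opening: 0.135
finger_force: 6.0
```

```bash
python3 g.py
```

```text
{'clock': 31.1, 'contact_force': [1.761, -0.99, 0.159], 'moment': [-0.307, -0.315, 0.063], 'tool_pos': [0.534, -0.079, 0.201], 'eef_rot': [0.726, 0.687, 0.01, -0.01], 'joint_torque': [-0.179, -46.001, 1.19, -10.789, -0.216, 0.596, -0.052], 'opening': 0.135, 'finger_force': 5.999}
```

>>> step_arm(series=[[0.3,-0.1,0,0,0,0,1],[0.2,-0.1,0,0,0,0,1],[0,0,0,0,0,0,1],[0,0,0,0,0,0,1]], force=4)

```text
clock: 31.5
tool_pos: [0.5341, -0.0788, 0.2005]
eef_rot: [0.726, 0.687, 0.01, -0.01]
contact_force: [-0.0, -0.7, 1.1]
opening: 0.136
finger_force: 4.0
```

```bash
python3 g.py
```

```text
{'clock': 31.5, 'contact_force': [-0.008, -0.678, 1.148], 'moment': [-0.134, -0.085, 0.027], 'tool_pos': [0.534, -0.079, 0.201], 'eef_rot': [0.726, 0.687, 0.01, -0.01], 'joint_torque': [0.001, -45.925, 1.378, -11.256, -0.129, 0.287, -0.034], 'opening': 0.136, 'finger_force': 3.997}
```

>>> step_arm(series=[[0.1,0,0.2,0,0,0,0.88],[0,0,0,0,0,0,0.87],[0,0,0,0,0,0,0.868],[0,0,0,0,0,0,0.866],[0,0,0,0,0,0,0.865]], force=3)

```text
clock: 32.0
tool_pos: [0.5341, -0.0789, 0.2007]
eef_rot: [0.726, 0.687, 0.01, -0.01]
contact_force: [0.2, 0.3, 1.2]
opening: 0.141
finger_force: 3.0
```

```bash
python3 g.py
```

```text
{'clock': 32.0, 'contact_force': [0.245, 0.324, 1.159], 'moment': [-0.077, 0.039, -0.004], 'tool_pos': [0.534, -0.079, 0.201], 'eef_rot': [0.726, 0.687, 0.01, -0.01], 'joint_torque': [0.025, -46.286, 1.435, -11.731, -0.1, 0.076, -0.022], 'opening': 0.141, 'finger_force': 2.995}
```

>>> step_arm(series=[[0,0,0,0,0,0,0.8645],[0,0,0,0,0,0,0.864],[0,0,0,0,0,0,0.8637],[0,0,0,0,0,0,0.8634],[0,0,0,0,0,0,0.8631],[0,0,0,0,0,0,0.8628]])

```text
clock: 32.6
tool_pos: [0.5342, -0.079, 0.2007]
eef_rot: [0.726, 0.687, 0.01, -0.01]
contact_force: [0.6, -1.0, 0.5]
opening: 0.138
finger_force: 0.3
```

```bash
python3 g.py
```

```text
{'clock': 32.6, 'contact_force': [0.585, -1.042, 0.477], 'moment': [-0.156, 0.132, -0.036], 'tool_pos': [0.534, -0.079, 0.201], 'eef_rot': [0.726, 0.687, 0.01, -0.01], 'joint_torque': [-0.128, -46.438, 1.279, -12.004, -0.159, -0.05, -0.005], 'opening': 0.138, 'finger_force': 0.251}
```

>>> step_arm(series=[[0,0,0,0,0,0,0.8626],[0,0,0,0,0,0,0.8625],[0,0,0,0,0,0,0.8624],[0,0,0,0,0,0,0.8623],[0,0,0,0,0,0,0.8622],[0,0,0,0,0,0,0.8621],[0,0,0,0,0,0,0.862],[0,0,0,0,0,0,0.862],[0,0,0,0,0,0,0.862],[0,0,0,0,0,0,0.862]])

```text
clock: 33.6
tool_pos: [0.5343, -0.079, 0.2007]
eef_rot: [0.726, 0.687, 0.01, -0.01]
contact_force: [-0.7, 0.1, -0.1]
opening: 0.137
finger_force: 0.3
```

```bash
python3 g.py
```

```text
{'clock': 33.6, 'contact_force': [-0.716, 0.14, -0.061], 'moment': [-0.048, 0.198, -0.002], 'tool_pos': [0.534, -0.079, 0.201], 'eef_rot': [0.726, 0.687, 0.01, -0.01], 'joint_torque': [-0.059, -46.542, 1.361, -12.182, -0.128, -0.131, -0.004], 'opening': 0.137, 'finger_force': 0.265}
```

>>> step_arm(series=[[0,0,0,0,0,0,0.8618],[0,0,0,0,0,0,0.8616],[0,0,0,0,0,0,0.8614],[0,0,0,0,0,0,0.8612],[0,0,0,0,0,0,0.861],[0,0,0,0,0,0,0.86],[0,0,0,0,0,0,0.858],[0,0,0,0,0,0,0.856]])

```text
clock: 34.4
tool_pos: [0.5344, -0.079, 0.2008]
eef_rot: [0.726, 0.687, 0.01, -0.01]
contact_force: [-1.1, 0.8, -0.8]
opening: 0.146
finger_force: 0.1
```

```bash
python3 g.py
```

```text
{'clock': 34.4, 'contact_force': [-1.147, 0.771, -0.832], 'moment': [-0.118, 0.142, -0.079], 'tool_pos': [0.534, -0.079, 0.201], 'eef_rot': [0.726, 0.687, 0.01, -0.01], 'joint_torque': [-0.083, -46.525, 1.335, -12.02, -0.133, -0.037, -0.003], 'opening': 0.146, 'finger_force': 0.123}
```

>>> step_arm(series=[[-0.2,0,0,0,0,0,0.854],[0,0,0,0,0,0,0.852],[0,0,0,0,0,0,0.85],[0,0,0,0,0,0,0.845],[0,0,0,0,0,0,0.84],[0,0,0,0,0,0,0.835]])

```text
clock: 35.0
tool_pos: [0.5341, -0.079, 0.2008]
eef_rot: [0.726, 0.687, 0.01, -0.01]
contact_force: [0.2, 0.3, -0.8]
opening: 0.166
finger_force: 0.0
```

```bash
python3 g.py
```

```text
{'clock': 35.0, 'contact_force': [0.163, 0.297, -0.845], 'moment': [-0.098, 0.003, 0.011], 'tool_pos': [0.534, -0.079, 0.201], 'eef_rot': [0.726, 0.687, 0.01, -0.01], 'joint_torque': [-0.002, -46.496, 1.407, -11.88, -0.102, 0.038, -0.0], 'opening': 0.166, 'finger_force': 0.0}
```

>>> step_arm(series=[[0,0,0,0,0,0,0.83],[0,0,0,0,0,0,0.825],[0,0,0,0,0,0,0.82],[0,0,0,0,0,0,0.81],[0,0,0,0,0,0,0.8]])

```text
clock: 35.5
tool_pos: [0.5341, -0.079, 0.2007]
eef_rot: [0.726, 0.687, 0.01, -0.01]
contact_force: [0.4, -0.3, -1.3]
opening: 0.195
finger_force: 0.0
```

```bash
python3 g.py
```

```text
{'clock': 35.5, 'contact_force': [0.447, -0.261, -1.308], 'moment': [-0.093, 0.066, -0.026], 'tool_pos': [0.534, -0.079, 0.201], 'eef_rot': [0.726, 0.687, 0.01, -0.01], 'joint_torque': [-0.0, -46.493, 1.407, -11.877, -0.102, 0.039, -0.0], 'opening': 0.195, 'finger_force': 0.0}
```

Released: no finger force, and the joint torques are steady. The unloaded moment here (-0.095) is close to the firm-grip residual (about -0.08), so -24 balances within about 2 mm. Opening further and withdrawing straight up.

>>> step_arm(series=[[0,0,0,0,0,0,0.75],[0,0,0,0,0,0,0.7],[0,0,0,0,0,0,0.6],[0,0,0,0,0,0,0.5],[0,0,0,0,0,0,0.5],[0,0,1,0,0,0,0.5],[0,0,3,0,0,0,0.5],[0,0,6,0,0,0,0.5],[0,0,10,0,0,0,0.5],[0,0,15,0,0,0,0.5],[0,0,20,0,0,0,0.5],[0,0,20,0,0,0,0.5],[0,0,20,0,0,0,0.5],[0,0,20,0,0,0,0.5],[0,0,10,0,0,0,0.5],[0,0,0,0,0,0,0.5],[0,0,0,0,0,0,0.5],[0,0,0,0,0,0,0.5],[0,0,0,0,0,0,0.5],[0,0,0,0,0,0,0.5]])

```text
clock: 37.5
tool_pos: [0.5338, -0.079, 0.3251]
eef_rot: [0.726, 0.687, 0.009, -0.011]
contact_force: [-0.1, 0.4, 0.6]
opening: 0.5
finger_force: 0.0
```

>>> step_arm(series=[[0,0,0,0,0,0,0.5],[0,0,0,0,0,0,0.5],[0,0,0,0,0,0,0.5],[0,0,0,0,0,0,0.5],[0,0,0,0,0,0,0.5],[0,0,0,0,0,0,0.5],[0,0,0,0,0,0,0.5],[0,0,0,0,0,0,0.5],[0,0,0,0,0,0,0.5],[0,0,0,0,0,0,0.5],[0,0,0,0,0,0,0.5],[0,0,0,0,0,0,0.5],[0,0,0,0,0,0,0.5],[0,0,0,0,0,0,0.5],[0,0,0,0,0,0,0.5],[0,0,0,0,0,0,0.5],[0,0,0,0,0,0,0.5],[0,0,0,0,0,0,0.5],[0,0,0,0,0,0,0.5],[0,0,0,0,0,0,0.5]])

```text
clock: 39.5
tool_pos: [0.5341, -0.079, 0.3257]
eef_rot: [0.726, 0.687, 0.01, -0.01]
contact_force: [0.1, 0.1, 0.2]
opening: 0.5
finger_force: 0.0
```

```bash
python3 -c "
from plant import r
print(r.finish_job())"
```

```text
the job is handed in; nothing more can be done
None
```

I handed the job in at 39.5 s with the carrier hung on the arm in the -24 mm notch and the gripper clear. I tried the -36 notch first; it tipped about 1.5° as I eased off, so I regripped and moved it. The camera calls ran out after that, so the final level and stillness rest on force and moment readings only, not on a picture.

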